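# Layer the drying stack on the hotplate

## Task

Build the drying stack on the hotplate: slide the copper disc off the low pedestal onto the plate and press it firmly but gently home until it bears on both brass posts at once, then slide the white ceramic disc off the high pedestal on top of it and press it home in the same way, never lifting, tipping or ramming the discs. Then lift the steel cover up and off its fork, lay it down gently, centred on the stack, and let go. Leave everything else on the bench as it is.

Things in the scene. Friction and masses are not known exactly. Their poses are not given: they have to be found in the camera images.
- hotplate: White round laboratory hotplate, 142 mm across, fixed to the bench, with a low control box (130 x 170 mm, 50 mm high, two black knobs on top 18 mm high) on its +x side, spanning x 60 to 190 mm. Origin: centre of its underside on the bench; x points from the plate centre midway between the two posts towards the control box, z up.
- plate_top (a point): Centre of the top face of the hotplate's dark round steel plate (106 mm across, 70 mm above the bench). Axes as the hotplate's.
- post_left: Brass stop post, rigid, 12 mm across, 70 mm tall, top 52 mm above the plate's top face. Origin: centre of its foot, 61 mm from the plate axis, at 50 degrees from the hotplate's +x towards its +y. A 110 mm disc that touches both posts is exactly centred on the plate.
- post_right: The second brass stop post, the same, at 50 degrees from the hotplate's +x towards its -y.
- pedestal_low: Blue round pedestal, fixed, top 100 mm across, 72 mm high (2 mm above the plate), foot 104 mm across; holds the copper disc at the start. The two pedestals stand about 146 mm from the plate axis, some 38 degrees either side of the hotplate's -x axis, so sliding straight to the plate heads between the posts. Which stands on which side varies. Origin: centre of its underside.
- pedestal_high: Yellow round pedestal, fixed, top 100 mm across, 86 mm high: 2 mm above the top of the copper disc once that lies on the plate. It carries the ceramic disc at the start. Origin: centre of its underside.
- spreader: Copper-coloured heat-spreader disc, 110 mm across, 14 mm thick, about 0.36 kg (varies), loose, polished (friction about 0.25 on plate, posts and pedestal), too wide to grip, overhanging its pedestal by a few mm. Origin: centre of its underside; z is its axis.
- ceramic: White ceramic disc, 110 mm across, 14 mm thick, about 0.32 kg (varies), loose, glazed (friction about 0.25, as the copper one), brittle. Origin: centre of its underside; z is its axis.
- fork_stand: Grey fixed stand, base 100 x 170 mm, with a level two-pronged steel fork, prong tops 105 mm above the bench. Origin: on the bench below the hanging cover. Its upright (105 mm high) is 85 mm off towards the stand's +y; the fork opens to its -y. Slot 18 mm wide; the prong tips, 24 to 30 mm out along -y, turn up 6 mm: raise the cover at least 7 mm, then draw it out along -y.
- cover: Steel cover hanging in the fork by its knob: disc 100 mm across, 6 mm thick; stem 12 mm thick; black round knob 34 mm across, from 60 to 94 mm above the underside, its flat bottom resting on the prongs. About 0.22 kg (varies). Origin: centre of the disc's underside, 45 mm above the bench at the start; z is its axis, up.
- reagent: Bystander: amber bottle, 70 mm across, 150 mm tall. Origin: centre of the underside.
- beaker: Bystander: glass beaker, 80 mm across, 90 mm tall. Origin: centre of the underside.
- jar: Bystander: white jar with red cap, 72 mm across, 90 mm tall. Origin: centre of the underside.
- scoop: Bystander: steel spoon with a wooden handle lying on the bench, about 180 mm long. Origin: near its middle, underside; x along it.
- tray: Bystander: white tray, 160 x 240 x 40 mm, with a glass dish in it. Origin: centre of the underside.
Mind the look-alikes: they are no part of the job. What is shaped like the ceramic but black or pink is not meant.

How it is judged:
On the way, in this order (a step that is already met when the one before it is completed fails the run):
1. the copper disc lies on the plate and bears on both posts at once (over 2 N on each) (horizontal distance between spreader and plate_top below 0.003 m and z of spreader in the frame of plate_top between -0.003 and 0.003 m and contact force between spreader and post_left above 2 N and contact force between spreader and post_right above 2 N), for 0.2 s.
2. the ceramic disc lies on the copper disc, which is still centred, and bears on both posts at once (over 2 N on each) (horizontal distance between each of spreader, ceramic and plate_top below 0.003 m and z of spreader in the frame of plate_top between -0.003 and 0.003 m and z of ceramic in the frame of plate_top between 0.011 and 0.017 m and contact force between ceramic and post_left above 2 N and contact force between ceramic and post_right above 2 N), for 0.2 s.
3. the cover is lifted clear of its fork (contact force between cover and fork_stand below 0.05 N and distance of cover from where it was at the start of the episode above 0.07 m), for 0.1 s.
At the end, for the whole second after the job is handed in: The copper disc lies flat on the plate, the ceramic disc flat on it, both within 3 mm of the plate's centre, and the steel cover flat on top within 5 mm of the centre, all at rest (horizontal distance between each of spreader, ceramic and plate_top below 0.003 m and z of spreader in the frame of plate_top between -0.003 and 0.003 m and z of ceramic in the frame of plate_top between 0.011 and 0.017 m and horizontal distance between cover and plate_top below 0.005 m and z of cover in the frame of plate_top between 0.025 and 0.031 m and angle between each of cover, ceramic, spreader's own z axis and vertical below 0.05 rad and linear speed of each of spreader, ceramic, cover below 0.01 m/s); the robot touches nothing.
It fails at once if a disc is rammed against a post (over 25 N) (contact force between any of spreader, ceramic and post_left above 25 N or contact force between any of spreader, ceramic and post_right above 25 N).
It fails at once if a disc is tipped by more than 0.2 rad, or lifted more than 10 mm above its pedestal instead of slid (angle between any of spreader, ceramic's own z axis and vertical above 0.2 rad or height (world z) of spreader above 0.082 m or height (world z) of ceramic above 0.096 m).
It fails at once if the cover is dropped (falls freely faster than 0.3 m/s) (contact force between cover and the fingers below 0.02 N and linear speed of cover above 0.3 m/s).
It fails at once if the cover is slammed or pressed hard on the ceramic disc (over 40 N) (contact force between cover and ceramic above 40 N).
It fails at once if a bystander is moved by more than 20 mm (distance of any of reagent, beaker, jar, scoop, tray from where it was at the start of the episode above 0.02 m).
It also fails if it takes over 72 s, if anything falls off the work surface, if the arm or the gripper's body presses on something with over 40 N, if the wrist force passes 120 N, or if a joint passes its speed limit or range.

## Robot

A 7-joint arm with a two-finger parallel gripper is mounted at the origin on the work surface. World frame = base frame: x ahead of the robot, y to its left, z up, the work surface at z = 0. Lengths are in m, angles in rad, forces in N, time in s.
With the tool pointing down it reaches from about 0.4 to 0.85 m from the base axis. Payload 10.4 kg.
Tool frame: the origin (TCP) lies at the very end of the fingers, on their centre line; the grasp point (between the pads) lies 19 mm behind it; z points along the fingers, y is the line along which they close (so a half turn about z gives the same grasp; the last joint's range is limited). The gripper opens to 87 mm and grips with 3 to 60 N. Pads are 19 mm wide; open, the fingers measure 117 mm over their backs; the gripper's body (75 mm by 190 mm) begins 51 mm behind the grasp point.
Start: joints at [1.11, 0.332, -0.065, 1.46, 0.022, 1.35, -0.088], TCP at [0.265, -0.566, 0.223] pointing down, gripper open.
Joint ranges: [-2.6, 2.6], [-0.5, 2.12], [-1.47, 1.34], [0.16, 2.42], [-1.27, 4.41], [0.06, 2.06], [-2.6, 2.6]. Speed limits (rad/s): [2.22, 2.22, 2.79, 2.79, 3.14, 3.14, 3.14].

## Interface

Orientations are given as [roll, pitch, yaw] about the fixed x, y, z axes, in that order (R = Rz(yaw) Ry(pitch) Rx(roll)).
In Python, from rig import ctrl gives the robot as it stands.
- The arm moves only by the tool play_rows, never from a script. Its argument "deltas" is one flat list of numbers, 5 for each row, row after row: the opening, from 0 (shut) to 1 (fully open), then the shift along the world's x, y, z in mm, then the turn about the world's z in degrees. In form: [gripper, x, y, z, roll, gripper, x, y, z, roll, ...]. A call has 1 to 10 rows; each row is the pose to reach, as a shift and turn from the pose commanded when the call began; what a row does not reach only later rows make up. A row lasts 1/8 s, in which the tool goes at most 62.5 mm and 10.7 degrees, less where a joint would pass 70% of its speed; a pose out of reach is approached as far as the arm can. A call with a gripper value outside its range is refused whole. The fingers move at their own pace and stop on an object; "newtons" is the grip in N (left out, the last holds). Time passes only in rows, so rows that repeat a pose let the fingers close. It gives the time, the measured TCP pose, the force, the opening and the grip force at its end, in the units of the state.
- ctrl.sense(): the state, without advancing time (a new reading comes with each control period).
- ctrl.camera(name): name is "side" or "top"; returns a dict with "color" (400x640x3 uint8, blue, green, red), "range_z" (400x640 float32, m along the optical axis (not along the pixel's ray), 0 where there is no reading), "intrinsics" (3x3 intrinsics, pixels), "R" (3x3) and "t" (3): a world point X has camera coordinates R X + t. Camera axes: x right, y down, z forward; pixel columns grow to the right and rows downward; lengths in m; the calibration is good to about 2 mm. A picture is of the moment at which its call begins.
- ctrl.close_job(): hands the job in; it is judged then, once.
The state is a dict: "t": time; "qpos": joint angles; "qd": joint speeds; "joint_efforts": joint torques, N m; "ee_pos": TCP position; "eef_rot": TCP orientation; "wrist_force": force on the tool from outside, world axes, zero at the start; "ft_torque": the same for the moment, N m; "width": finger opening in m; "gripper_force": force on a finger pad.
Only numpy, scipy, OpenCV 4.12 (cv2) and the standard library are available. Lean on these libraries where they do the work, as an engineer would, in place of code of your own. Each camera call takes 0.05 s, during which the arm holds its last target. There are 200 camera calls.

## Working session

There is one attempt and no reset: what is moved stays moved. The work goes in short steps, Python scripts to look and compute and a tool call to move; the robot and the scene stay as the last step left them, time stands still between calls to the robot, and variables do not carry over. Pictures are saved under pics/ and viewed, at most 10 in all, crops included, and the job is handed in when it is done.

Besides the shell and the picture viewer there is one more tool, called by a JSON object that holds its "api" and its "payload", one argument or row to a line. play_rows: Moves the arm, as the interface text tells. Its arguments: {"type":"object","properties":{"deltas":{"type":"array","items":{"type":"number"}},"newtons":{"type":"number"}},"required":["deltas"]}

```bash
mkdir -p pics; python3 - <<'E'
from rig import ctrl
import cv2,numpy as np
for n in("top","side"):
    c=ctrl.camera(n); cv2.imwrite(f"pics/{n}0.png",c["color"]); np.savez(f"{n}0.npz",**c)
    print(n,c["intrinsics"].round(1).tolist(),(-c["R"].T@c["t"]).round(3),c["R"].round(3).tolist())
s=ctrl.sense();print(s)
E
```

```text
top [[448.4, 0.0, 317.3], [0.0, 448.4, 202.5], [0.0, 0.0, 1.0]] [0.461 0.009 1.297] [[0.003, -1.0, 0.023], [-0.998, -0.005, -0.06], [0.06, -0.023, -0.998]]
side [[362.0, 0.0, 316.7], [0.0, 362.0, 193.0], [0.0, 0.0, 1.0]] [0.381 0.866 0.805] [[-0.985, -0.171, -0.018], [-0.094, 0.62, -0.779], [0.144, -0.765, -0.627]]
{'t': 0.1, 'qpos': array([ 1.11039303,  0.33280906, -0.06467068,  1.46084321,  0.02159876,
        1.34990113, -0.08852031]), 'qd': array([ 0.00053319, -0.00014068, -0.00044115, -0.00343201,  0.00116924,
        0.00050239,  0.0008226 ]), 'joint_efforts': array([ 1.75880410e-03, -6.24542427e+01,  2.50754954e-02, -3.90715742e+01,
       -6.13799505e-02,  3.66060343e-02,  2.67995034e-05]), 'ee_pos': array([ 0.26480625, -0.56575309,  0.22183993]), 'eef_rot': array([-3.14032869e+00,  6.51478254e-05,  4.37773964e-01]), 'wrist_force': array([ 0.19196441, -0.61827322,  0.35244838]), 'ft_torque': array([0.02517862, 0.00074376, 0.02538897]), 'gripper_force': 0.0, 'width': 0.08689163281659998}
```

View pics/top0.png

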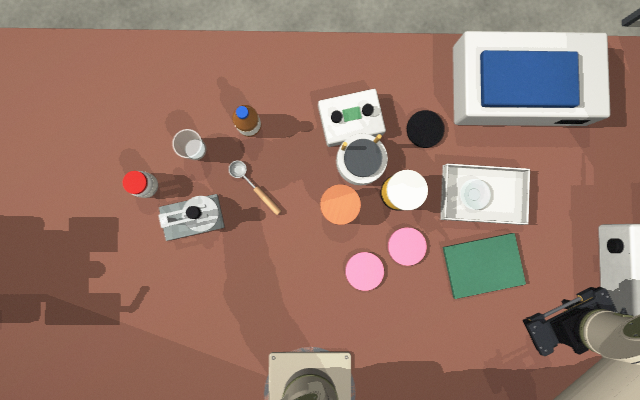

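View pics/side0.png

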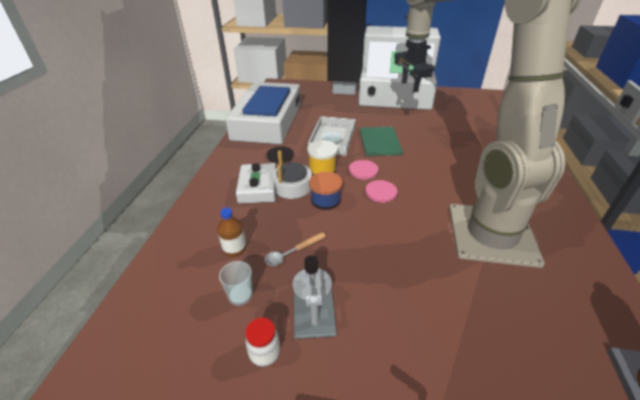

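The top view shows the plate at (362,158), posts at (345,146) and (379,139), copper at (340,204), ceramic at (405,190) and the cover knob at (193,212). The side view confirms that copper is on the blue pedestal, ceramic on the yellow one, and the cover on its fork.

```bash
cat > h.py <<'E'
import cv2,numpy as np
def proj(c,uv,z):
    uv=np.atleast_2d(uv).astype(float);K=c["intrinsics"];R=c["R"];t=c["t"]
    d=np.c_[(uv-K[[0,1],[2,2]])/K[0,0],np.ones(len(uv))]@R; o=-R.T@t
    return (o+d*((z-o[2])/d[:,2])[:,None])[:,:2]
def blob(c,lo,hi,box,z,hsv=True):
    im=cv2.cvtColor(c["color"],cv2.COLOR_BGR2HSV); m=cv2.inRange(im,lo,hi)
    k=np.zeros_like(m);u0,v0,u1,v1=box;k[v0:v1,u0:u1]=1;m=m*k
    cs,_=cv2.findContours(m,cv2.RETR_EXTERNAL,cv2.CHAIN_APPROX_NONE)
    b=max(cs,key=cv2.contourArea)[:,0]
    p=proj(c,b,z); h=cv2.convexHull(p.astype(np.float32))[:,0]
    ctr,r=cv2.minEnclosingCircle((p*1000).astype(np.float32))
    A=np.c_[2*p,np.ones(len(p))];s=np.linalg.lstsq(A,(p**2).sum(1),rcond=None)[0]
    return np.r_[s[:2]*1000,1000*np.sqrt(s[2]+s[0]**2+s[1]**2),ctr,r].round(1),b
def deproj(c,u,v):
    K=c["intrinsics"];z=c["range_z"][v,u];x=np.array([(u-K[0,2])/K[0,0]*z,(v-K[1,2])/K[1,1]*z,z]);return (c["R"].T@(x-c["t"])).round(4)
E
python3 - <<'E'
from h import *
c=np.load("top0.npz")
print("fit xy r | enclosing xy r (mm)")
print("cop",blob(c,(5,120,150),(18,255,255),(315,180,365,230),.086)[0])
print("cer",blob(c,(0,0,225),(180,40,255),(380,168,430,213),.100)[0])
print("plate",blob(c,(0,0,40),(180,60,130),(341,136,384,182),.07)[0])
print("body",blob(c,(0,0,150),(180,60,255),(335,145,390,188),.07)[0])
for b in((338,136,350,152),(372,130,386,146)):
    print("post",blob(c,(10,100,80),(32,255,255),b,.122)[0])
print("knob",blob(c,(0,0,0),(180,255,60),(183,203,203,223),.130)[0])
print("coverdisc",blob(c,(0,0,150),(180,40,255),(178,192,224,236),.051)[0])
for uv in((340,204),(405,190),(362,158),(193,212),(208,212)): print(uv,deproj(c,*uv))
def crop(a,n):
    u0,v0,u1,v1=a;return cv2.resize(c["color"][v0:v1,u0:u1],(400,400),interpolation=cv2.INTER_CUBIC)
cv2.imwrite("pics/crop0.png",np.hstack([crop((310,85,430,205),0),crop((150,170,240,260),0)]))
E
```

```text
fit xy r | enclosing xy r (mm)
cop [529.6 -79.7  54.4 529.8 -79.6  56. ]
cer [ 569.  -259.7   53.3  569.2 -259.4   54.9]
plate [ 659.8 -143.8   51.8  660.3 -142.8   54.3]
body [ 656.5 -140.4   63.6  652.4 -141.7   72.8]
post [682.9 -87.1   7.4 682.9 -86.7  10.2]
post [ 703.8 -177.5    9.6  703.7 -177.2   12.7]
knob [504.5 303.5  16.7 503.6 303.5  18.9]
coverdisc [501.1 312.   55.7 501.2 314.   75.5]
(340, 204) [ 0.53   -0.0805  0.0814]
(405, 190) [ 0.5677 -0.2548  0.0977]
(362, 158) [ 0.6578 -0.1418  0.0729]
(193, 212) [0.5045 0.3021 0.1373]
(208, 212) [0.508  0.2825 0.0516]
```

View pics/crop0.png

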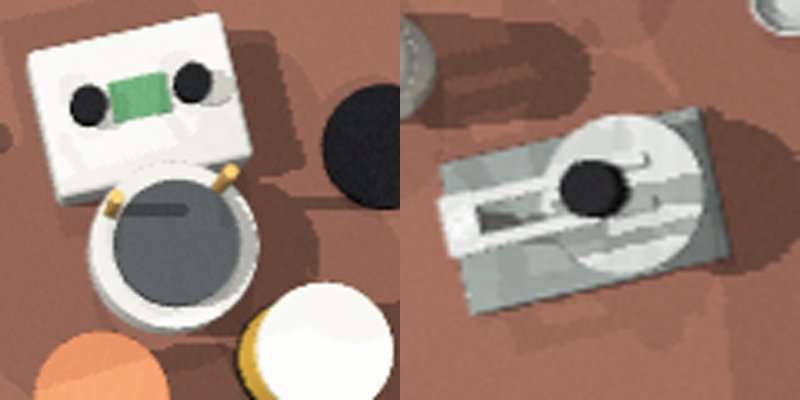

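{"api": "play_rows", "payload": {
  "deltas": [0.75, 20, 52, 0, -5, 0.75, 41, 103, 0, -10, 0.75, 61, 155, 0, -15, 0.75, 81, 206, 0, -20, 0.75, 102, 258, 0, -26, 0.75, 122, 310, 0, -31, 0.75, 142, 361, 0, -36, 0.75, 162, 413, 0, -41, 0.75, 183, 464, 0, -46, 0.75, 203, 516, 0, -51],
  "newtons": 20
}}

```text
t: 1.35
ee_pos: [0.4682, -0.0485, 0.2225]
eef_rot: [3.141, -0.0, -0.456]
wrist_force: [0.6, 0.1, 0.4]
width: 0.065
gripper_force: 0.0
```

{"api": "play_rows", "payload": {
  "deltas": [0.75, 0, 0, -40, 0, 0.75, 0, 0, -85, 0, 0.75, 0, 0, -125, 0, 0.75, 0, 0, -146, 0, 0.75, 0, 0, -146, 0, 0.75, 3, -1.5, -146, 0, 0.75, 6, -3, -146, 0, 0.75, 9, -4.4, -146, 0, 0.75, 12, -5.8, -146, 0, 0.75, 12, -5.8, -146, 0]
}}

```text
t: 2.6
ee_pos: [0.4802, -0.056, 0.0767]
eef_rot: [-3.142, -0.0, -0.452]
wrist_force: [0.9, 0.7, -0.9]
width: 0.0656
gripper_force: 0.0
```

```bash
python3 - <<'E'
from rig import ctrl
from h import *
c=ctrl.camera("top");cv2.imwrite("pics/t1.png",cv2.resize(c["color"][110:250,260:450],(760,560),interpolation=cv2.INTER_CUBIC))
s=ctrl.sense();print(s["ee_pos"],s["wrist_force"],s["qpos"].round(2))
print("cop",blob(c,(5,120,150),(18,255,255),(315,180,365,230),.086)[0])
E
```

```text
[ 0.48004727 -0.05587252  0.07658801] [-0.10145692 -0.45271547 -0.82077669] [ 0.51  0.21 -0.52  1.97  0.12  1.   -2.1 ]
cop [561.1 -77.5  29.8 559.6 -77.5  46.3]
```

View pics/t1.png

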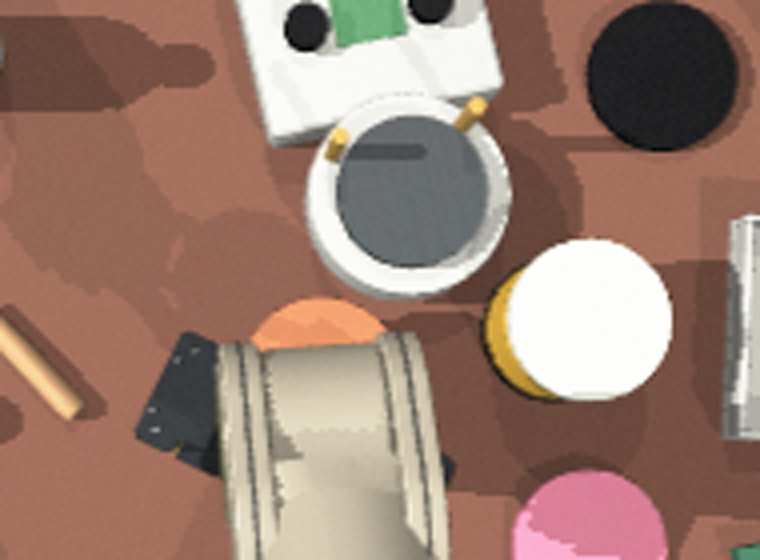

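The arm hides most of the copper disc (its near part shows at (320,325) in the crop), and the fingers sit just behind it, touching lightly. Now I'll plan the arc of the cradle.

```bash
cat > plan.py <<'E'
import numpy as np
def plan(P,Qe,y0,y1,T0,D=54,n=20):
    o=[]
    for s in np.linspace(0,1,n+1)[1:]:
        Q=np.array(P)+s*(np.array(Qe)-P);a=y0+min(1,s/.9)*(y1-y0)
        T=Q-D*np.array([np.cos(np.radians(a)),np.sin(np.radians(a))]);o.append(np.r_[T-T0,a-y0].round(1))
    return np.array(o)
E
python3 -c "
from plan import *
print(plan((529.7,-79.7),(649.3,-144.8),-26,13.5,(480,-55.8)))"
```

```text
[[   6.3   -5.4    2.2]
 [  11.5  -10.5    4.4]
 [  16.7  -15.7    6.6]
 [  22.   -20.9    8.8]
 [  27.4  -26.2   11. ]
 [  32.9  -31.4   13.2]
 [  38.5  -36.7   15.4]
 [  44.1  -42.    17.6]
 [  49.8  -47.3   19.8]
 [  55.6  -52.6   21.9]
 [  61.5  -58.    24.1]
 [  67.5  -63.3   26.3]
 [  73.5  -68.6   28.5]
 [  79.6  -73.9   30.7]
 [  85.8  -79.2   32.9]
 [  92.1  -84.5   35.1]
 [  98.4  -89.8   37.3]
 [ 104.8  -95.1   39.5]
 [ 110.8  -98.4   39.5]
 [ 116.8 -101.6   39.5]]
```

{"api": "play_rows", "payload": {
  "deltas": [0.75, 6.3, -5.4, 0, 2.2, 0.75, 11.5, -10.5, 0, 4.4, 0.75, 16.7, -15.7, 0, 6.6, 0.75, 22, -21, 0, 8.8, 0.75, 27.4, -26.2, 0, 11, 0.75, 33, -31.4, 0, 13.2, 0.75, 38.5, -36.7, 0, 15.4, 0.75, 44, -42, 0, 17.6, 0.75, 50, -47.3, 0, 19.8, 0.75, 55.6, -52.6, 0, 22]
}}

```text
t: 3.9
ee_pos: [0.5354, -0.1084, 0.0764]
eef_rot: [-3.141, 0.001, -0.067]
wrist_force: [0.2, 0.3, -0.9]
width: 0.0654
gripper_force: 0.4
```

```bash
python3 - <<'E'
from rig import ctrl
from h import *
c=ctrl.camera("side");cv2.imwrite("pics/s1.png",cv2.resize(c["color"][120:230,220:380],(800,550),interpolation=cv2.INTER_CUBIC))
E
```

```text
(no output)
```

View pics/s1.png

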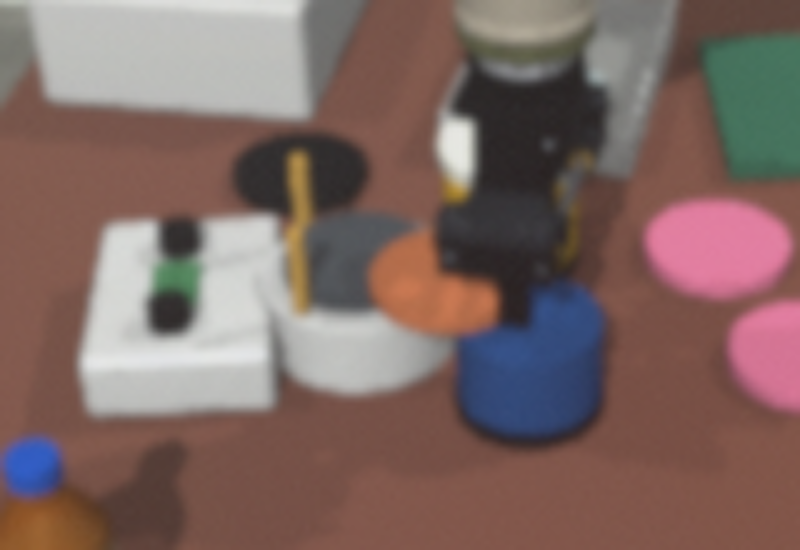

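The copper disc (at (440,285) in the crop) sits in the finger cradle and is halfway onto the plate.

{"api": "play_rows", "payload": {
  "deltas": [0.75, 6, -5.4, 0, 2.2, 0.75, 12, -10.7, 0, 4.3, 0.75, 18, -16, 0, 6.5, 0.75, 24, -21.3, 0, 8.7, 0.75, 30.2, -26.6, 0, 10.9, 0.75, 36.5, -32, 0, 13.1, 0.75, 42.8, -37.2, 0, 15.3, 0.75, 49.2, -42.5, 0, 17.5, 0.75, 55.2, -45.8, 0, 17.5, 0.75, 61.2, -49, 0, 17.5]
}}

```text
t: 5.2
ee_pos: [0.5969, -0.1574, 0.0765]
eef_rot: [-3.141, 0.0, 0.236]
wrist_force: [-0.5, -0.9, -0.8]
width: 0.0655
gripper_force: 0.4
```

```bash
python3 - <<'E'
from rig import ctrl
from h import *
c=ctrl.camera("top");cv2.imwrite("pics/t2.png",cv2.resize(c["color"][110:220,290:440],(750,550),interpolation=cv2.INTER_CUBIC))
s=ctrl.sense();print(s["ee_pos"],s["wrist_force"])
m,b=blob(c,(5,120,150),(18,255,255),(325,125,395,190),.084);print(m)
E
```

```text
[ 0.59756223 -0.15788255  0.07652795] [-0.74769046 -0.3034099   1.44994566]
[ 668.1 -119.5   31.6  665.6 -122.8   45.1]
```

View pics/t2.png

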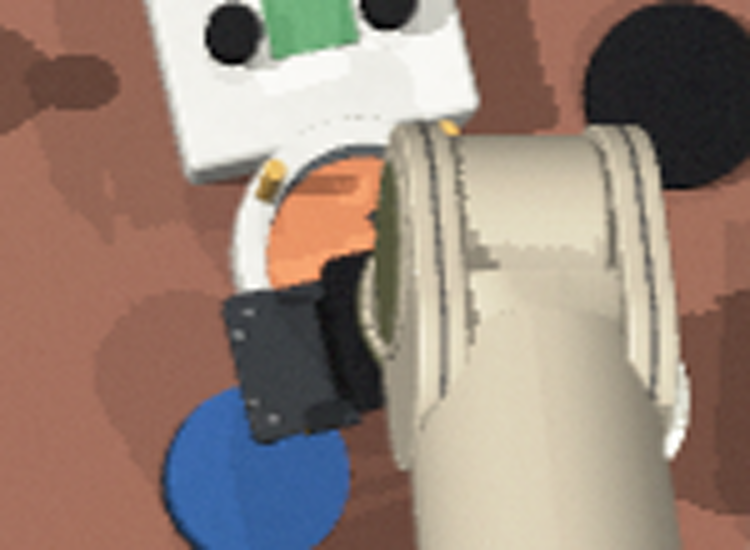

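The copper is in the cradle about 10 mm short of the posts. Next come small steps while I watch the force.

{"api": "play_rows", "payload": {
  "deltas": [0.75, 1.5, 0.35, 0, 0, 0.75, 2.9, 0.7, 0, 0, 0.75, 3.9, 0.9, 0, 0, 0.75, 4.9, 1.2, 0, 0, 0.75, 5.8, 1.4, 0, 0, 0.75, 6.3, 1.5, 0, 0, 0.75, 6.8, 1.6, 0, 0, 0.75, 6.8, 1.6, 0, 0]
}}

```text
t: 6.25
ee_pos: [0.6036, -0.1559, 0.0766]
eef_rot: [3.141, -0.0, 0.237]
wrist_force: [0.1, 0.1, -1.3]
width: 0.0648
gripper_force: 0.3
```

{"api": "play_rows", "payload": {
  "deltas": [0.75, 0.5, 0.1, 0, 0, 0.75, 1, 0.25, 0, 0, 0.75, 1.5, 0.35, 0, 0, 0.75, 1.9, 0.45, 0, 0, 0.75, 1.9, 0.45, 0, 0]
}}

```text
t: 6.88
ee_pos: [0.6055, -0.1554, 0.0766]
eef_rot: [3.142, -0.0, 0.237]
wrist_force: [-0.4, -0.3, -0.3]
width: 0.0654
gripper_force: 0.3
```

{"api": "play_rows", "payload": {
  "deltas": [0.75, 0.5, 0.1, 0, 0, 0.75, 1, 0.25, 0, 0, 0.75, 1.5, 0.35, 0, 0, 0.75, 1.5, 0.35, 0, 0]
}}

```text
t: 7.38
ee_pos: [0.6068, -0.1553, 0.0765]
eef_rot: [3.141, 0.0, 0.237]
wrist_force: [-2.0, 0.0, 0.2]
width: 0.0653
gripper_force: 1.2
```

{"api": "play_rows", "payload": {
  "deltas": [0.75, 0.4, 0.1, 0, 0, 0.75, 0.8, 0.2, 0, 0, 0.75, 0.8, 0.2, 0, 0]
}}

```text
t: 7.75
ee_pos: [0.6075, -0.1553, 0.0765]
eef_rot: [3.141, 0.001, 0.237]
wrist_force: [-4.5, -2.6, 1.4]
width: 0.0651
gripper_force: 2.4
```

{"api": "play_rows", "payload": {
  "deltas": [0.75, 0.4, 0.1, 0, 0, 0.75, 0.8, 0.2, 0, 0, 0.75, 0.8, 0.2, 0, 0]
}}

```text
t: 8.12
ee_pos: [0.6081, -0.1554, 0.0764]
eef_rot: [3.141, 0.001, 0.236]
wrist_force: [-5.3, -4.1, 1.0]
width: 0.0654
gripper_force: 3.3
```

{"api": "play_rows", "payload": {
  "deltas": [0.75, 0.4, -0.4, 0, 0, 0.75, 0.8, -0.8, 0, 0, 0.75, 0.8, -0.8, 0, 0]
}}

```text
t: 8.5
ee_pos: [0.6091, -0.1561, 0.0765]
eef_rot: [3.141, 0.001, 0.237]
wrist_force: [-3.5, -3.5, 0.3]
width: 0.0651
gripper_force: 2.9
```

{"api": "play_rows", "payload": {
  "deltas": [0.75, 0.5, -0.2, 0, 0, 0.75, 1, -0.4, 0, 0, 0.75, 1, -0.4, 0, 0]
}}

```text
t: 8.88
ee_pos: [0.6101, -0.1566, 0.0765]
eef_rot: [3.141, 0.001, 0.237]
wrist_force: [-4.0, -3.2, 1.2]
width: 0.0651
gripper_force: 3.0
```

{"api": "play_rows", "payload": {
  "deltas": [0.75, 0.5, -0.2, 0, 0, 0.75, 1, -0.45, 0, 0, 0.75, 1.5, -0.7, 0, 0, 0.75, 1.5, -0.7, 0, 0]
}}

```text
t: 9.38
ee_pos: [0.6106, -0.1568, 0.0763]
eef_rot: [-3.141, 0.003, 0.237]
wrist_force: [-9.1, -2.7, 4.1]
width: 0.0656
gripper_force: 5.0
```

{"api": "play_rows", "payload": {
  "deltas": [0.75, 0.3, 0, 0, 0, 0.75, 0.3, 0, 0, 0, 0.75, 0.3, 0, 0, 0]
}}

```text
t: 9.75
ee_pos: [0.6107, -0.1568, 0.0762]
eef_rot: [-3.141, 0.003, 0.237]
wrist_force: [-10.3, -1.7, 4.1]
width: 0.0654
gripper_force: 5.4
```

Both posts now carry load: F is about 10 N along the hotplate axis, and it stopped rising only once the disc was blocked. I'll retreat, look, then go behind the ceramic.

{"api": "play_rows", "payload": {
  "deltas": [0.75, -4, -1, 0, 0, 0.75, -9, -2.2, 0, 0, 0.75, -9, -2.2, 30, 0, 0.75, -9, -2.2, 80, 0, 0.75, -22, -30, 80, 6, 0.75, -38, -65, 80, 14, 0.75, -54, -100, 80, 22, 0.75, -70, -130, 80, 30, 0.75, -84, -154.5, 80, 38, 0.75, -84, -154.5, 80, 38]
}}

```text
t: 11.0
ee_pos: [0.527, -0.3136, 0.1566]
eef_rot: [3.141, 0.0, 0.897]
wrist_force: [0.1, -0.4, 0.5]
width: 0.065
gripper_force: 0.0
```

```bash
python3 - <<'E'
from rig import ctrl
from h import *
c=ctrl.camera("top");cv2.imwrite("pics/t3.png",cv2.resize(c["color"][110:230,290:450],(800,600),interpolation=cv2.INTER_CUBIC))
s=ctrl.sense();print(s["ee_pos"],s["wrist_force"],s["qpos"].round(2))
print(blob(c,(5,120,150),(18,255,255),(325,125,395,190),.084)[0])
print("cer",blob(c,(0,0,225),(180,40,255),(380,168,430,213),.100)[0])
E
```

```text
[ 0.52809516 -0.31162157  0.15669621] [ 0.41360531  0.81061804 -0.04802289] [ 0.93  0.41 -0.61  1.55  0.24  1.25 -0.39]
[ 660.  -143.7   53.   661.1 -144.    55.4]
cer [ 569.  -259.9   53.4  569.3 -259.5   55. ]
```

View pics/t3.png

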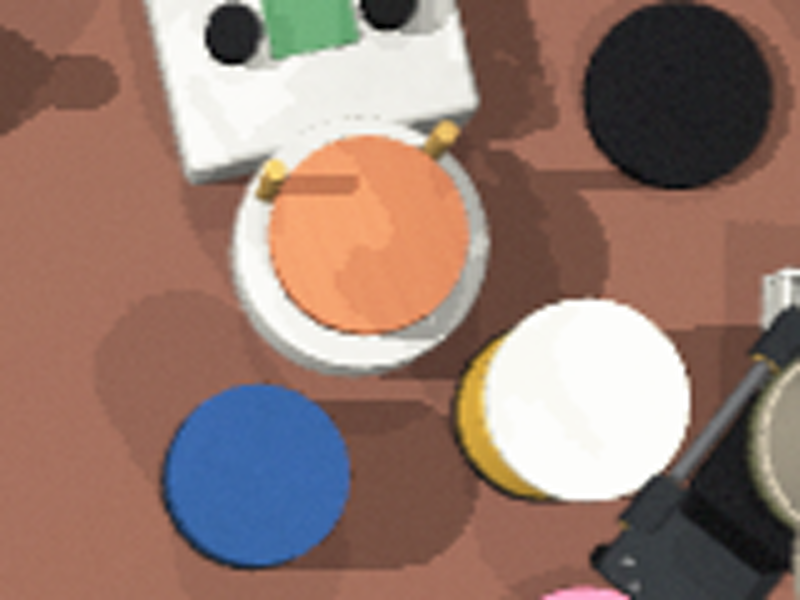

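The copper disc (at (370,235) in the crop) touches both posts and nothing else has moved. Ceramic next.

```bash
python3 -c "
from plan import *
print(plan((569,-259.7),(653.5,-146.5),51.5,13.5,(528.2,-311)))"
```

```text
[[  9.9  16.   -2.1]
 [ 12.6  22.9  -4.2]
 [ 15.4  30.   -6.3]
 [ 18.2  37.1  -8.4]
 [ 21.1  44.2 -10.6]
 [ 24.1  51.4 -12.7]
 [ 27.1  58.6 -14.8]
 [ 30.2  65.9 -16.9]
 [ 33.3  73.2 -19. ]
 [ 36.5  80.6 -21.1]
 [ 39.7  88.  -23.2]
 [ 43.   95.4 -25.3]
 [ 46.4 102.9 -27.4]
 [ 49.9 110.4 -29.6]
 [ 53.4 117.9 -31.7]
 [ 57.  125.4 -33.8]
 [ 60.6 133.  -35.9]
 [ 64.3 140.6 -38. ]
 [ 68.6 146.2 -38. ]
 [ 72.8 151.9 -38. ]]
```

{"api": "play_rows", "payload": {
  "deltas": [0.75, 0, 0, -30, 0, 0.75, 0, 0, -55, 0, 0.75, 0, 0, -66, 0, 0.75, 0, 0, -66, 0]
}}

```text
t: 11.55
ee_pos: [0.5286, -0.3101, 0.0904]
eef_rot: [-3.141, -0.0, 0.901]
wrist_force: [0.2, 1.0, -0.2]
width: 0.0655
gripper_force: 0.0
```

Approach the contact gently, then follow the arc.

{"api": "play_rows", "payload": {
  "deltas": [0.75, 3, 4.5, 0, 0, 0.75, 6, 9, 0, -1, 0.75, 8, 12.5, 0, -1.5, 0.75, 9.9, 16, 0, -2.1, 0.75, 12.6, 23, 0, -4.2, 0.75, 15.4, 30, 0, -6.3, 0.75, 18.2, 37, 0, -8.4, 0.75, 21.1, 44.2, 0, -10.6, 0.75, 24.1, 51.4, 0, -12.7, 0.75, 27.1, 58.6, 0, -14.8]
}}

```text
t: 12.8
ee_pos: [0.5554, -0.2522, 0.0906]
eef_rot: [3.141, 0.0, 0.64]
wrist_force: [0.6, -0.1, 0.6]
width: 0.0654
gripper_force: 0.5
```

{"api": "play_rows", "payload": {
  "deltas": [0.75, 3.1, 7.3, 0, -2.1, 0.75, 6.2, 14.6, 0, -4.2, 0.75, 9.4, 22, 0, -6.3, 0.75, 12.6, 29.4, 0, -8.4, 0.75, 15.9, 36.8, 0, -10.5, 0.75, 19.3, 44.3, 0, -12.6, 0.75, 22.8, 51.8, 0, -14.8, 0.75, 26.3, 59.3, 0, -16.9, 0.75, 29.9, 66.8, 0, -19, 0.75, 33.5, 74.4, 0, -21.1]
}}

```text
t: 14.05
ee_pos: [0.5888, -0.1777, 0.0905]
eef_rot: [-3.142, 0.0, 0.272]
wrist_force: [-0.5, -0.5, -0.6]
width: 0.0651
gripper_force: 0.4
```

{"api": "play_rows", "payload": {
  "deltas": [0.75, 3.7, 7.6, 0, -2.1, 0.75, 8, 13.2, 0, -2.1, 0.75, 12.2, 18.9, 0, -2.1, 0.75, 12.2, 18.9, 0, -2.1]
}}

```text
t: 14.55
ee_pos: [0.6014, -0.1584, 0.0906]
eef_rot: [-3.141, -0.0, 0.238]
wrist_force: [-1.1, 0.0, -0.4]
width: 0.0655
gripper_force: 0.0
```

```bash
python3 - <<'E'
from rig import ctrl
from h import *
c=ctrl.camera("side");cv2.imwrite("pics/s2.png",cv2.resize(c["color"][120:230,220:380],(800,550),interpolation=cv2.INTER_CUBIC))
s=ctrl.sense();print(s["ee_pos"],s["wrist_force"],s["eef_rot"])
E
```

```text
[ 0.60116415 -0.15887026  0.09057463] [-0.06468528  0.46501777 -0.78162957] [-3.14147553e+00 -1.90235088e-04  2.37827859e-01]
```

View pics/s2.png

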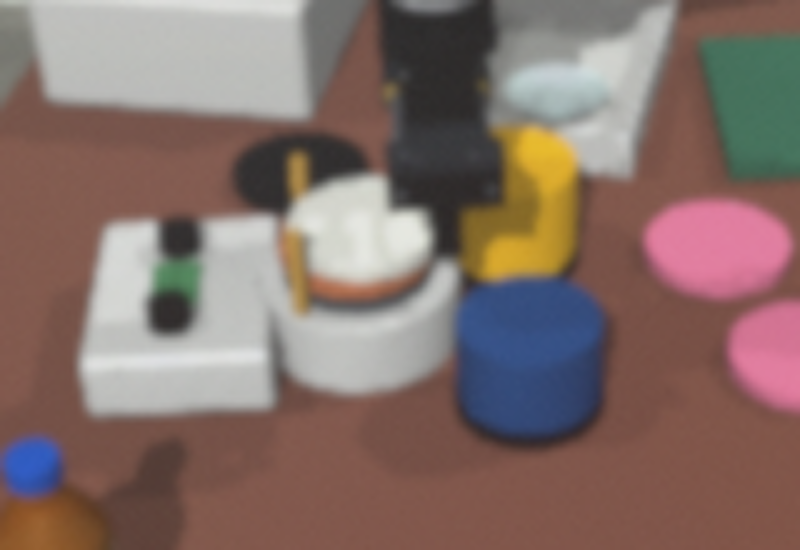

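The ceramic lies on the copper, in the cradle, about 10 mm short of the posts. I'll creep to the posts.

{"api": "play_rows", "payload": {
  "deltas": [0.75, 1.2, 0.3, 0, 0, 0.75, 2.4, 0.6, 0, 0, 0.75, 3.6, 0.9, 0, 0, 0.75, 4.6, 1.1, 0, 0, 0.75, 5.4, 1.3, 0, 0, 0.75, 5.9, 1.4, 0, 0, 0.75, 6.4, 1.5, 0, 0, 0.75, 6.4, 1.5, 0, 0]
}}

```text
t: 15.6
ee_pos: [0.6074, -0.1577, 0.0906]
eef_rot: [3.141, -0.0, 0.237]
wrist_force: [-0.4, -1.1, 1.0]
width: 0.0653
gripper_force: 0.3
```

{"api": "play_rows", "payload": {
  "deltas": [0.75, 0.5, 0.1, 0, 0, 0.75, 1, 0.2, 0, 0, 0.75, 1.5, 0.3, 0, 0, 0.75, 2, 0.5, 0, 0, 0.75, 2.4, 0.6, 0, 0, 0.75, 2.4, 0.6, 0, 0]
}}

```text
t: 16.35
ee_pos: [0.6097, -0.1571, 0.0905]
eef_rot: [3.142, 0.0, 0.237]
wrist_force: [-1.5, 0.3, -0.2]
width: 0.0653
gripper_force: 0.8
```

{"api": "play_rows", "payload": {
  "deltas": [0.75, 0.5, 0.1, 0, 0, 0.75, 1, 0.2, 0, 0, 0.75, 1.4, 0.3, 0, 0, 0.75, 1.4, 0.3, 0, 0]
}}

```text
t: 16.85
ee_pos: [0.6103, -0.157, 0.0903]
eef_rot: [-3.141, 0.002, 0.237]
wrist_force: [-5.9, -1.3, 2.3]
width: 0.0653
gripper_force: 3.2
```

Contact is square along the hotplate axis. A little more, then hold.

{"api": "play_rows", "payload": {
  "deltas": [0.75, 0.5, 0.1, 0, 0, 0.75, 1, 0.2, 0, 0, 0.75, 1, 0.2, 0, 0, 0.75, 1, 0.2, 0, 0]
}}

```text
t: 17.35
ee_pos: [0.6106, -0.157, 0.0902]
eef_rot: [-3.141, 0.004, 0.237]
wrist_force: [-10.3, -0.5, 4.0]
width: 0.0652
gripper_force: 4.9
```

Both posts are seated at 10 N. I'll retreat up and travel to the cover.

{"api": "play_rows", "payload": {
  "deltas": [0.75, 0, 0, 0, 0, 0.75, -4, -1, 0, 0, 0.75, -9, -2.2, 0, 0, 0.75, -9, -2.2, 40, 0, 0.75, -9, -2.2, 99, 0, 0.75, -20, 48, 99, 10, 0.75, -31, 98, 99, 20, 0.75, -42, 148, 99, 30, 0.75, -53, 198, 99, 40, 0.75, -64, 248, 99, 50]
}}

```text
t: 18.6
ee_pos: [0.5479, 0.093, 0.19]
eef_rot: [3.14, -0.001, 1.115]
wrist_force: [1.2, 0.0, -0.7]
width: 0.0657
gripper_force: 0.0
```

{"api": "play_rows", "payload": {
  "deltas": [0.75, -11, 50, 0, 10, 0.75, -22, 100, 0, 20, 0.75, -33, 150, 0, 30, 0.75, -40, 190, 0, 39.5, 0.75, -44, 172.5, 0, 39.5, 0.75, -44, 172.5, 0, 39.5]
}}

```text
t: 19.35
ee_pos: [0.5045, 0.2632, 0.1896]
eef_rot: [3.141, 0.001, 1.798]
wrist_force: [0.5, -1.0, 1.3]
width: 0.0652
gripper_force: 0.0
```

```bash
python3 - <<'E'
from rig import ctrl
from h import *
c=ctrl.camera("top")
s=ctrl.sense();print(s["ee_pos"],s["wrist_force"],s["qpos"].round(2),s["eef_rot"])
print("cer",blob(c,(0,0,228),(180,25,255),(330,130,395,190),.098)[0])
c2=ctrl.camera("side")
a=c["color"][110:230,290:450];b=c2["color"][210:350,240:400]
cv2.imwrite("pics/p4.png",np.hstack([cv2.resize(a,(400,300)),cv2.resize(b,(400,350),interpolation=cv2.INTER_CUBIC)[:300]]))
E
```

```text
[0.50470396 0.26333172 0.18969804] [-0.18359603  0.20042995  0.80816495] [ 0.23  0.39 -0.98  1.62  0.33  1.31 -0.57] [3.14071575e+00 4.69760952e-04 1.79734351e+00]
cer [ 678.4 -131.    62.8  686.6 -125.8   85.3]
```

View pics/p4.png

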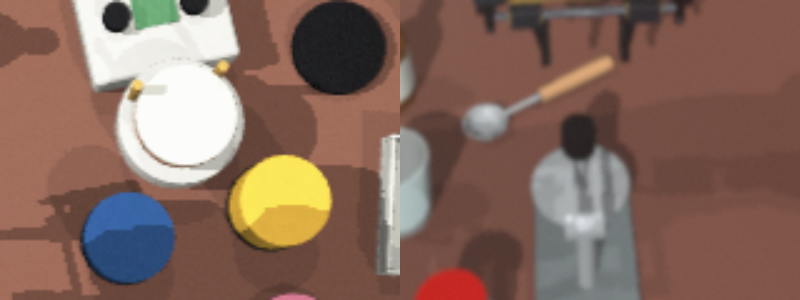

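The ceramic sits on the copper against both posts. In the side crop the fingers are about 40 mm short of the knob at (578,137). I'll triangulate the knob centre from both views.

```bash
python3 - <<'E'
from h import *
P=[];X=[]
for n,box in(("top",(183,203,203,223)),("side",(300,252,322,278))):
    c=np.load(n+"0.npz");b=blob(c,(0,0,0),(180,255,70),box,.122)[1]
    x,y,w,h=cv2.boundingRect(b);print(n,x,y,w,h)
    P.append(c["intrinsics"]@np.c_[c["R"],c["t"]]);X.append(np.array([x+(w-1)/2,y+(h-1)/2]))
    print(proj(c,X[-1],.122))
q=cv2.triangulatePoints(P[0],P[1],X[0],X[1]);print((q[:3]/q[3]).ravel())
E
```

```text
top 186 206 15 13
[[0.50512896 0.30596257]]
side 305 256 14 18
[[0.50367891 0.30630124]]
[0.50460203 0.30599626 0.12155431]
```

{"api": "play_rows", "payload": {
  "deltas": [0.75, 0, 20, 0, 0, 0.75, 0.5, 42, 0, 0, 0.75, 0.5, 42, -35, 0, 0.75, 0.5, 42, -65, 0, 0.75, 0.5, 42, -80, 0, 0.75, 0.5, 42, -80, 0]
}}

```text
t: 20.2
ee_pos: [0.5046, 0.3057, 0.1092]
eef_rot: [-3.141, 0.0, 1.799]
wrist_force: [0.4, 0.7, 0.9]
width: 0.0652
gripper_force: 0.0
```

{"api": "play_rows", "payload": {
  "deltas": [0.6, 0, 0, 0, 0, 0.5, 0, 0, 0, 0, 0.4, 0, 0, 0, 0, 0.3, 0, 0, 0, 0, 0.2, 0, 0, 0, 0, 0.2, 0, 0, 0, 0, 0.2, 0, 0, 0, 0],
  "newtons": 25
}}

```text
t: 21.08
ee_pos: [0.5049, 0.306, 0.1099]
eef_rot: [3.141, -0.0, 1.799]
wrist_force: [-0.6, -1.9, 4.1]
width: 0.0334
gripper_force: 25.0
```

{"api": "play_rows", "payload": {
  "deltas": [0.2, 0, 0, 4, 0, 0.2, 0, 0, 8, 0, 0.2, 0, 0, 12, 0, 0.2, 0, 0, 12, 0, 0.2, 2.7, -12, 12, 0, 0.2, 6.8, -29, 12, 0, 0.2, 11, -48, 12, 0, 0.2, 15.5, -67, 12, 0, 0.2, 20, -86, 12, 0, 0.2, 23, -100, 12, 0]
}}

```text
t: 22.32
ee_pos: [0.5282, 0.2039, 0.1215]
eef_rot: [-3.142, 0.0, 1.798]
wrist_force: [0.5, -0.0, -2.2]
width: 0.0334
gripper_force: 25.0
```

The cover is free and hanging from the gripper. Moving above the stack.

{"api": "play_rows", "payload": {
  "deltas": [0.2, 4, -10, 40, 0, 0.2, 14, -35, 88, 0, 0.2, 31, -80, 88, 0, 0.2, 48, -125, 88, 0, 0.2, 65, -170, 88, 0, 0.2, 82, -215, 88, 0, 0.2, 100, -260, 88, 0, 0.2, 117, -305, 88, 0, 0.2, 129, -337, 88, 0, 0.2, 134, -350, 88, 0]
}}

```text
t: 23.58
ee_pos: [0.6617, -0.1469, 0.2089]
eef_rot: [-3.141, -0.0, 1.796]
wrist_force: [0.6, 0.3, -2.1]
width: 0.0339
gripper_force: 25.0
```

{"api": "play_rows", "payload": {
  "deltas": [0.2, 0, 0, 0, 0, 0.2, 0, 0, -15, 0, 0.2, 0, 0, -28, 0, 0.2, 0, 0, -37, 0, 0.2, 0, 0, -40, 0, 0.2, 0, 0, -42, 0, 0.2, 0, 0, -42, 0]
}}

```text
t: 24.45
ee_pos: [0.6618, -0.1441, 0.1678]
eef_rot: [3.141, 0.0, 1.799]
wrist_force: [0.6, 0.0, -2.2]
width: 0.0332
gripper_force: 25.0
```

```bash
python3 - <<'E'
from rig import ctrl
from h import *
c=ctrl.camera("side");c2=ctrl.camera("top")
s=ctrl.sense();print(s["ee_pos"],s["wrist_force"],s["eef_rot"])
cv2.imwrite("pics/p5.png",np.hstack([cv2.resize(c["color"][130:220,230:350],(400,300),interpolation=cv2.INTER_CUBIC),cv2.resize(c2["color"][110:230,290:450],(400,300),interpolation=cv2.INTER_CUBIC)]))
E
```

```text
[ 0.66186016 -0.1440585   0.16795005] [-0.01759556 -1.07069076 -2.69316307] [3.14102875e+00 1.81177860e-04 1.79914234e+00]
```

View pics/p5.png

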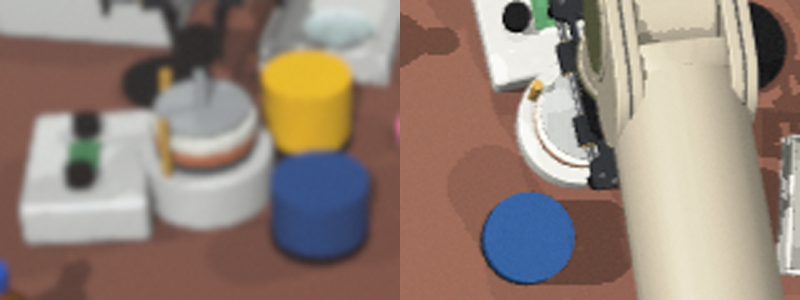

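The cover hangs just above the ceramic (at (205,110) in the left half), centred by eye. Lowering it slowly.

{"api": "play_rows", "payload": {
  "deltas": [0.2, 0, 0, -1.5, 0, 0.2, 0, 0, -3, 0, 0.2, 0, 0, -4, 0, 0.2, 0, 0, -4.5, 0, 0.2, 0, 0, -5, 0, 0.2, 0, 0, -5.5, 0, 0.2, 0, 0, -5.5, 0]
}}

```text
t: 25.42
ee_pos: [0.6619, -0.1441, 0.1629]
eef_rot: [3.141, 0.0, 1.799]
wrist_force: [-3.5, 0.2, 6.0]
width: 0.0333
gripper_force: 25.0
```

{"api": "play_rows", "payload": {
  "deltas": [0.2, 0, 0, 0.4, 0, 0.2, 0, 0, 0.4, 0, 0.45, 0, 0, 0.4, 0, 0.55, 0, 0, 0.4, 0, 0.7, 0, 0, 0.4, 0, 0.75, 0, 0, 0.4, 0, 0.75, 0, 0, 20, 0, 0.75, 0, 0, 50, 0, 0.75, 0, 0, 90, 0, 0.75, -20, 20, 110, 0]
}}

```text
t: 26.68
ee_pos: [0.6427, -0.125, 0.2754]
eef_rot: [3.138, 0.001, 1.797]
wrist_force: [0.3, -0.1, 0.3]
width: 0.0654
gripper_force: 0.0
```

{"api": "play_rows", "payload": {
  "deltas": [0.75, -30, 60, 0, 0, 0.75, -60, 120, 0, 0, 0.75, -90, 170, 0, 0, 0.75, -110, 220, 0, 0, 0.75, -120, 270, 0, 0, 0.75, -120, 270, 0, 0]
}}

```text
t: 27.42
ee_pos: [0.5202, 0.151, 0.2741]
eef_rot: [3.139, -0.0, 1.807]
wrist_force: [0.6, -0.4, 0.4]
width: 0.0654
gripper_force: 0.0
```

```bash
python3 - <<'E'
from rig import ctrl
from h import *
c=ctrl.camera("top");np.savez("topE.npz",**c);d=ctrl.camera("side");np.savez("sideE.npz",**d)
s=ctrl.sense();print(s["ee_pos"],s["t"])
P=[];X=[]
for c,box in((c,(350,138,375,170)),(d,(270,125,310,185))):
    b=blob(c,(0,0,0),(180,255,60),box,.18)[1];r=cv2.boundingRect(b);print(r)
    P.append(c["intrinsics"]@np.c_[c["R"],c["t"]]);X.append(np.array([r[0]+(r[2]-1)/2,r[1]+(r[3]-1)/2]));print(proj(c,X[-1],.175))
q=cv2.triangulatePoints(P[0],P[1],X[0],X[1]);print("knob",(q[:3]/q[3]).ravel())
c=np.load("topE.npz")
g=cv2.cvtColor(c["color"],cv2.COLOR_BGR2HSV)
for v in range(138,180,3): print(v,g[v,330:396:2,2].tolist())
E
```

```text
[0.52184792 0.14627072 0.27317496] 27.525
(361, 143, 14, 15)
[[ 0.66187055 -0.1432317 ]]
(270, 125, 40, 36)
[[ 0.66294894 -0.15540527]]
knob [ 0.65997996 -0.14219189  0.18316277]
138 [249, 249, 240, 240, 241, 239, 237, 237, 237, 237, 237, 240, 246, 244, 229, 222, 221, 220, 224, 224, 214, 243, 227, 168, 183, 164, 101, 114, 116, 157, 158, 158, 157]
141 [248, 248, 228, 213, 200, 170, 131, 202, 237, 236, 233, 219, 208, 206, 210, 222, 220, 220, 223, 224, 220, 219, 223, 217, 194, 147, 106, 107, 115, 113, 117, 113, 159]
144 [129, 103, 99, 101, 98, 96, 229, 244, 238, 206, 173, 165, 220, 207, 205, 211, 219, 197, 45, 36, 37, 63, 224, 222, 217, 215, 181, 106, 116, 112, 115, 116, 115]
147 [132, 132, 133, 131, 131, 236, 158, 126, 161, 222, 222, 225, 224, 221, 203, 205, 153, 40, 37, 40, 41, 37, 52, 222, 219, 222, 215, 183, 116, 114, 114, 115, 112]
150 [132, 135, 132, 134, 176, 239, 187, 179, 238, 226, 223, 225, 224, 224, 222, 191, 26, 39, 41, 40, 35, 39, 38, 221, 220, 223, 218, 199, 121, 114, 116, 113, 115]
153 [134, 134, 133, 136, 242, 236, 225, 232, 241, 225, 224, 226, 224, 224, 221, 204, 21, 36
[... 696 characters left out ...]
, 192, 194, 198, 173, 98, 99, 97, 98]
168 [148, 160, 159, 148, 176, 250, 248, 247, 225, 214, 248, 206, 224, 223, 220, 207, 204, 207, 209, 210, 205, 203, 223, 220, 179, 216, 176, 186, 98, 98, 99, 98, 100]
171 [144, 143, 144, 150, 163, 191, 249, 247, 241, 233, 164, 248, 246, 198, 220, 220, 204, 209, 209, 209, 204, 197, 158, 216, 180, 179, 159, 101, 98, 98, 99, 97, 100]
174 [146, 141, 143, 142, 133, 161, 178, 249, 240, 241, 243, 230, 164, 209, 251, 250, 249, 249, 249, 249, 244, 176, 181, 180, 182, 155, 102, 87, 99, 97, 100, 99, 129]
177 [146, 143, 145, 140, 140, 134, 155, 165, 216, 241, 241, 242, 240, 239, 241, 239, 219, 239, 180, 179, 182, 180, 179, 179, 164, 88, 86, 88, 99, 63, 137, 250, 250]
```

The knob centre is at (662,-143) mm and the stack centre at about (661,-144), so the cover is within tolerance. The robot is clear.

```bash
python3 -c "
from rig import ctrl
print(ctrl.close_job())"
```

```text
the job is handed in; nothing more can be done
None
```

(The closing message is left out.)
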